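# Fetch the support block from behind the carton

### The job

The squarish hardwood block that stands at the back of its storage bay, behind the upright carton, is wanted in the metal tray. First take the carton out of the way and stand it on the cork mat while the block is still in its bay; then lift the block out of the bay and set it down flat in the tray. Keep both the right way up and set them down, do not drop them.

Things in the scene. Friction and masses are not known exactly. Their poses are not given: they have to be found in the camera images.
- carton: Upright carton, white with dark bands, 45 (own x) x 60 (y) x 60 mm tall, 0.1 kg, the front item in a fixed plywood bay on a 6 mm base board (underside at z = 6 mm), just ahead of the bay's cheeks; the block stands 4 to 13 mm behind it. Origin: centre of underside, z up. Its own x runs across the bay; both those sides are free for fingers. Not the low flat carton in front of the other bay.
- block: Nearly cubic dark wood block, 60 (own x) x 50 (y) x 50 mm tall, 0.1 kg, behind the carton on the same board. Origin: centre of underside, z up. Cheeks (top z = 62 mm) stand 8 mm off its own x sides, no room for fingers; own y is the bay's depth: 35 mm free behind it, up to a back 40 mm high, and its front once the carton is gone. Not the longer, lower block in the other bay.
- mat: Square cork mat, 130 x 130 mm, 8 mm thick, fixed on the bench; origin: centre of its underside, so its top is at 8 mm. x and y along its sides.
- tray: Shallow grey metal tray, 160 (x) x 140 (y) mm outside, rim 23 mm high, walls 5 mm and floor 10 mm thick, fixed on the bench; origin: centre of its underside, so its inner floor is at 10 mm.
There are look-alikes about, which are no part of the job. What is shaped like the tray but orange is not meant. Leave any turquoise look-alike of the carton alone.

How it is judged:
By the outcome, as a careful person would: the job done as asked, in the order asked, and still so for the second after the job is handed in, with the robot touching nothing.
It also fails if it takes over 64 s, if anything falls off the work surface, if the arm or the gripper's body presses on something with over 40 N, if the wrist force passes 120 N, or if a joint passes its speed limit or range.

### The arm

A 6-joint arm with a two-finger parallel gripper is mounted at the origin on the work surface; the furniture and walls round the work are solid. World frame = base frame: x ahead of the robot, y to its left, z up, the work surface at z = 0. Lengths are in mm, angles in rad, forces in N, time in s.
With the tool pointing down it reaches from about 300 to 775 mm from the base axis. Payload 14.6 kg.
Tool frame: the origin (TCP) lies on the mounting face of the last link; the fingertips stand 199 mm ahead of it and the grasp point (between the pads) lies 180 mm ahead of it; z points along the fingers, y is the line along which they close (so a half turn about z gives the same grasp; the last joint's range is limited). The gripper opens to 94 mm and grips with 3 to 60 N. Pads are 16 mm wide; open, the fingers measure 119 mm over their backs; the gripper's body (75 mm by 177 mm) begins 78 mm behind the grasp point.
Start: joints at [1.188, 0.3, 1.521, -0, 1.321, -0.067], TCP at [170.815, 522.793, 404.646] pointing down, gripper open.
Joint ranges: [-3.03, 3.03], [-0.79, 2.21], [0.23, 2.52], [-1.04, 4.18], [0, 3.07], [-2.55, 2.55]. Speed limits (rad/s): [2.22, 2.22, 2.57, 3.14, 3.14, 3.14].

### API

Orientations are given as [roll, pitch, yaw] about the fixed x, y, z axes, in that order (R = Rz(yaw) Ry(pitch) Rx(roll)).
In Python, from cell import manip gives the robot as it stands. The module is installed in compiled form; this text tells all that it offers.
- The arm moves only by the shell command python3 -m creep 'ROWS' [FORCE]. ROWS is a JSON object of lists of equal length, an entry for each row: "slide": the shift along the world's x, y, z in cm, a list of three; "turn": the turn about the world's z in rad; "claw": the opening, from 0 (shut) to 1 (fully open). A call has 1 to 8 rows; each row shifts and turns the commanded pose from where the row before left it; what a row does not reach is not made up. A row lasts 1/8 s, in which the tool goes at most 62.5 mm and 10.7 degrees, less where a joint would pass 70% of its speed; a pose out of reach is approached as far as the arm can. A call with a gripper value outside its range is refused whole. The fingers move at their own pace and stop on an object; FORCE is the grip in N (left out, the last holds). Time passes only in rows, so rows that do not move let the fingers close. It gives the time, the measured TCP pose, the force, the opening and the grip force at its end, in the units of the state.
- manip.read_state(): the state, without advancing time (a new reading comes with each control period).
- manip.camera(name): name is "scene" or "top" or "wrist"; returns (picture, depth): 480x640x3 uint8, red, green, blue; 480x640 float32, mm along the optical axis (not along the pixel's ray), 0 where there is no reading.
- manip.calibration(name): a dict with "intrinsics" (3x3 intrinsics, pixels), "pose" (4x4, takes a point from camera to world coordinates). Camera axes: x right, y up, looking along -z (the intrinsics and any distortion apply to the point x, -y, -z); pixel columns grow to the right and rows downward; lengths in mm; the calibration is good to about 2 mm. The wrist camera is an equidistant fisheye: a pixel r from the principal point sees the ray r / f radians off the axis. A picture is of the moment at which its call begins: read the wrist's pose just before it. calibration takes no time and is no camera call; for the wrist camera it gives the pose at the moment of the call.
- manip.sign_off(): hands the job in; it is judged then, once.
Trained networks look in the newest picture that a camera, given by its name, has taken for a name from the list of things; names that differ only in an ending like _2 or _b are one class to them, and where a whole thing is asked for, a point or a joint stands for the part that bears it (a point fixed in the world has none). Each returns a list of dicts, best first, with "score" (0 to 1); they miss things now and then, are a little off and sometimes report something else, mostly with a low value. They report only what shows in the picture. A call takes as long as a camera call. They do not tell look-alikes from the thing itself.
- manip.cut_out(query, camera): "mask" (480x640 bool, what is visible of it) and "position" ([column, row] in pixels, amid what is visible of it).
The state is a dict: "clock": time; "joints": joint angles; "qd": joint speeds; "effort": joint torques, N m; "eef_pos": TCP position; "eef_rot": TCP orientation; "wrist_force": force on the tool from outside, world axes, zero at the start; "moment": the same for the moment, N m; "finger_gap": finger opening in mm; "finger_force": force on a finger pad.
Only numpy, scipy, OpenCV 4.12 (cv2) and the standard library are available. Lean on these libraries where they do the work, as an engineer would, in place of code of your own. Each camera call takes 0.05 s, during which the arm holds its last target. There are 200 camera calls.

## Working session

There is one attempt and no reset: what is moved stays moved. The work goes in short steps, Python scripts to look and compute and a shell command to move; the robot and the scene stay as the last step left them, time stands still between calls to the robot, and variables do not carry over. Pictures are saved under pics/ and viewed, at most 10 in all, crops included, and the job is handed in when it is done.

```bash
mkdir -p pics; cat > h.py <<'E'
import numpy as np, cv2
from cell import manip
def cloud(name):
    st=manip.read_state(); c=manip.calibration(name); im,d=manip.camera(name)
    return im,d,c
def world(d,c):
    K=np.array(c["intrinsics"]);T=np.array(c["pose"])
    v,u=np.mgrid[0:480,0:640]
    x=(u-K[0,2])/K[0,0]*d; y=(v-K[1,2])/K[1,1]*d
    P=np.stack([x,-y,-d],-1)@T[:3,:3].T+T[:3,3]
    P[d==0]=np.nan
    return P
E
python3 - <<'E'
from h import *
for n in("scene","top"):
    im,d,c=cloud(n); P=world(d,c); np.savez(n,im=im,d=d,P=P)
    cv2.imwrite(f"pics/{n}.png",im[...,::-1])
    print(n,np.round(c["pose"],2).tolist(),[k for k in c])
    for q in("carton","block","mat","tray"):
        for r in manip.cut_out(q,n):
            m=r["mask"]; p=P[m]; z=p[:,2]
            t=p[z>np.nanpercentile(z,90)-6]
            rc=cv2.minAreaRect(t[:,:2].astype(np.float32)) if len(t)>5 else None
            print(q,round(r["score"],2),np.round(r["position"]),m.sum(),"z90",np.round(np.nanpercentile(z,90),1),[np.round(a,1) for a in rc] if rc else None)
E
```

```text
scene [[0.59, 0.57, -0.57, -327.62], [-0.81, 0.41, -0.42, -570.09], [0.0, 0.71, 0.7, 1003.57], [0.0, 0.0, 0.0, 1.0]] ['intrinsics', 'pose']
carton 0.96 [264. 218.] 557 z90 62.9 [array([432.9, 155.6]), array([63.5, 45.3]), np.float64(33.5)]
carton 0.66 [321. 212.] 611 z90 68.6 [array([543.5,  50.8]), array([65.4, 46.7]), np.float64(9.6)]
block 0.63 [334. 197.] 354 z90 59.5 [array([607.4,  59.7]), array([52.4, 62.8]), np.float64(4.2)]
mat 0.71 [434. 311.] 2566 z90 11.3 [array([ 449.4, -356.8]), array([130.5, 133.6]), np.float64(78.9)]
tray 0.97 [234. 195.] 2125 z90 22.6 [array([482.4, 303.2]), array([145.8, 165.1]), np.float64(82.8)]
tray 0.66 [155. 237.] 2286 z90 22.2 [array([163.2, 229.8]), array([429.8, 162.6]), np.float64(65.4)]
top [[0.01, 0.99, -0.12, 271.81], [-1.0, 0.0, -0.02, -13.09], [-0.02, 0.12, 0.99, 1428.45], [0.0, 0.0, 0.0, 1.0]] ['intrinsics', 'pose']
carton 0.92 [302. 202.] 634 z90 69.2 [array([543.5,  52.2]), array([60.5, 44.9]), np.float64(9.1)]
carton 0.92 [261. 251.] 609 z90 63.3 [array([431.6, 156.7]), array([60.7, 44.6]), np.float64(34.0)]
block 0.97 [301. 173.] 675 z90 59.4 [array([601.2,  60.3]), array([61.3, 59.7]), np.float64(6.6)]
mat 0.66 [478. 246.] 3136 z90 11.6 [array([ 449.8, -354.2]), array([131.4, 130.7]), np.float64(78.1)]
tray 0.9 [168. 342.] 4460 z90 20.6 [array([220.9, 357.5]), array([142.7, 161.5]), np.float64(68.6)]
tray 0.76 [194. 231.] 4173 z90 20.8 [array([483. , 305.7]), array([142.4, 160.8]), np.float64(82.4)]
```

View pics/top.png

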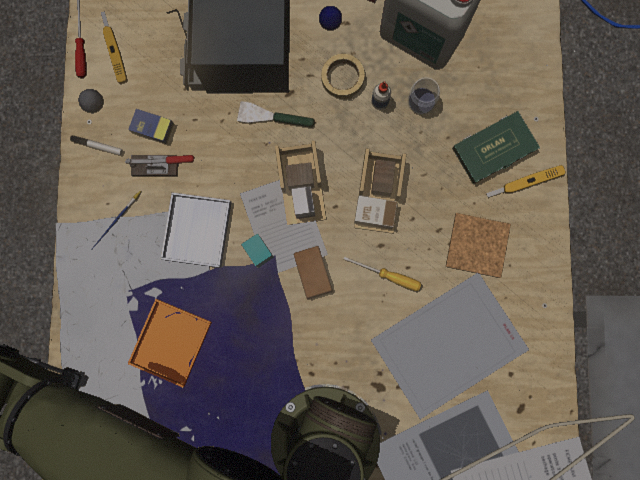

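View pics/scene.png

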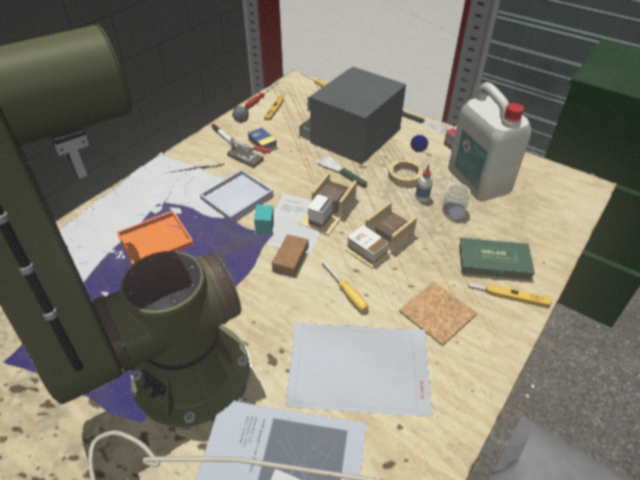

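```bash
python3 - <<'E'
import numpy as np,cv2
a=np.load("top.npz")["im"][130:280,220:420]
cv2.imwrite("pics/crop.png",cv2.resize(a,(800,600),interpolation=cv2.INTER_CUBIC)[...,::-1])
E
```

```text
(no output)
```

View pics/crop.png

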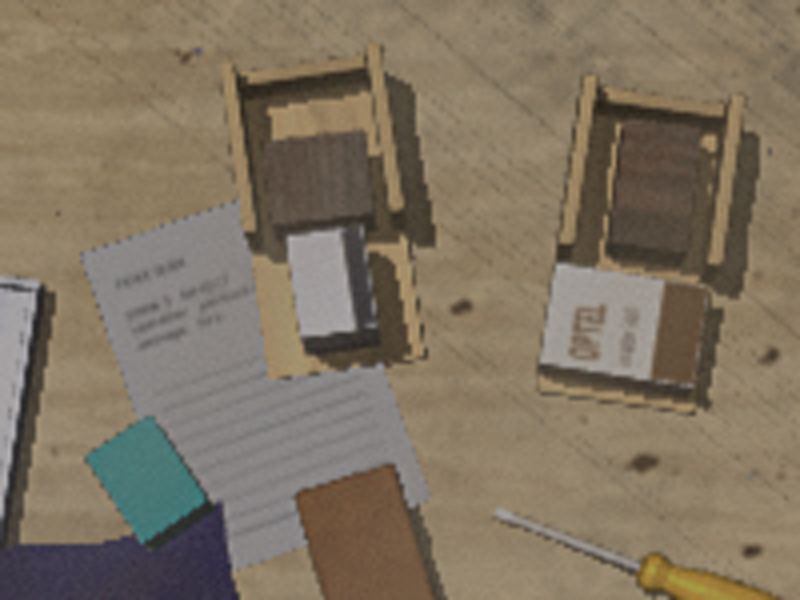

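Candidates in top view:
- **Carton:** white upright (302,202), turquoise look-alike (261,251), flat OPTEL (375,212). I choose (302,202), which stands in front of the squarish block.
- **Block:** squarish (301,173), longer one in the other bay (382,177), loose brown (313,271). I choose (301,173).
- **Tray:** grey (194,231), orange (168,342). I choose grey.
- **Mat:** (478,246).

The close crop confirms these choices.

```bash
python3 - <<'E'
from h import *
s=manip.read_state(); print({k:np.round(v,3).tolist() for k,v in s.items()})
for n in("top","scene"):
    P=np.load(n+".npz")["P"]
    x,y,z=P[...,0],P[...,1],P[...,2]
    def rect(m,l):
        q=P[m]; rc=cv2.minAreaRect(q[:,:2].astype(np.float32)); print(n,l,m.sum(),np.round(np.median(q[:,2]),1),[np.round(a,1) for a in rc])
    rect((x>505)&(x<577)&(y>20)&(y<85)&(z>65),"carton")
    b=(x>576)&(x<645)&(y>25)&(y<98)
    h=(b&(z>52)&(z<62)&(abs(y-60)<34)); rect(h,"block")
    print(n,"table",np.round(np.nanmedian(z[(x>350)&(x<420)&(y>-300)&(y<-150)]),1))
E
```

```text
{'clock': 0.5, 'joints': [1.188, 0.3, 1.521, 0.0, 1.321, -0.067], 'qd': [0.0, -0.002, 0.0, -0.001, 0.001, -0.001], 'effort': [0.0, -53.134, -35.274, 0.071, 0.021, -0.0], 'eef_pos': [170.809, 522.792, 404.611], 'eef_rot': [-3.142, -0.0, 2.826], 'wrist_force': [0.264, -0.54, -0.461], 'moment': [0.022, 0.049, 0.005], 'finger_force': 0.0, 'finger_gap': 93.938}
top carton 335 67.3 [array([543.5,  52.1]), array([60.1, 44.9]), np.float64(10.0)]
top block 502 56.2 [array([610.3,  56.9]), array([56.3, 68.9]), np.float64(8.3)]
top table 0.8
scene carton 231 67.3 [array([541.9,  50.6]), array([62.4, 46.2]), np.float64(8.8)]
scene block 252 57.1 [array([608.2,  59.4]), array([54.7, 62.5]), np.float64(5.8)]
scene table 1.7
```

```bash
python3 -m creep '{"slide":[[3.2,-4,0],[3.2,-4,0],[3.2,-4,0],[3.2,-4,0],[3.2,-4,0],[3.2,-4,0],[3.2,-4,0],[3.2,-4,0]],"turn":[0.06,0.06,0.06,0.06,0.06,0.06,0.06,0.06],"claw":[1,1,1,1,1,1,1,1]}'; python3 -m creep '{"slide":[[3.9,-5,0],[3.9,-5,0],[3.9,-5,0],[0,0,0],[0,0,0]],"turn":[0,0,0,0,0],"claw":[1,1,1,1,1]}'
```

```text
clock: 1.5
eef_pos: [427.6, 201.3, 404.9]
eef_rot: [3.141, 0.001, -2.975]
wrist_force: [-0.4, 0.5, 0.6]
finger_gap: 94.0
finger_force: 0.0
clock: 2.12
eef_pos: [541.9, 55.2, 404.5]
eef_rot: [3.141, -0.0, -2.978]
wrist_force: [-0.2, 0.9, 0.2]
finger_gap: 93.9
finger_force: 0.0
```

```bash
cat >> h.py <<'E'
def wworld(d,c):
    K=np.array(c["intrinsics"]);T=np.array(c["pose"]);v,u=np.mgrid[0:480,0:640]
    a=(u-K[0,2])/K[0,0];b=(v-K[1,2])/K[1,1];r=np.hypot(a,b)+1e-9
    k=np.tan(r)/r*d
    P=np.stack([a*k,-b*k,-d],-1)@T[:3,:3].T+T[:3,3];P[(d==0)|(r>1.3)]=np.nan
    return P
E
python3 - <<'E'
from h import *
s=manip.read_state();print(s["clock"],np.round(s["eef_pos"],1),np.round(s["eef_rot"],3))
im,d,c=cloud("wrist");P=wworld(d,c);cv2.imwrite("pics/w1.png",im[...,::-1]);np.savez("w1",im=im,P=P)
for q in("carton","block"):
    for r in manip.cut_out(q,"wrist"):
        p=P[r["mask"]];p=p[~np.isnan(p[:,0])];z=p[:,2]; h=np.percentile(z,80); t=p[abs(z-h)<3]
        print(q,round(r["score"],2),np.round(r["position"]),len(t),round(h,1),[np.round(a,1) for a in cv2.minAreaRect(t[:,:2].astype(np.float32))])
E
```

```text
2.125 [541.9  55.2 404.5] [ 3.141 -0.    -2.978]
carton 0.89 [320. 232.] 3271 66.8 [array([545.4,  51.9]), array([59.7, 45.2]), np.float64(9.2)]
carton 0.78 [449. 137.] 3011 60.8 [array([433.7, 156. ]), array([60.7, 45.9]), np.float64(34.3)]
block 0.33 [322. 230.] 3207 66.8 [array([545.4,  51.9]), array([59.6, 45.3]), np.float64(9.0)]
```

View pics/w1.png

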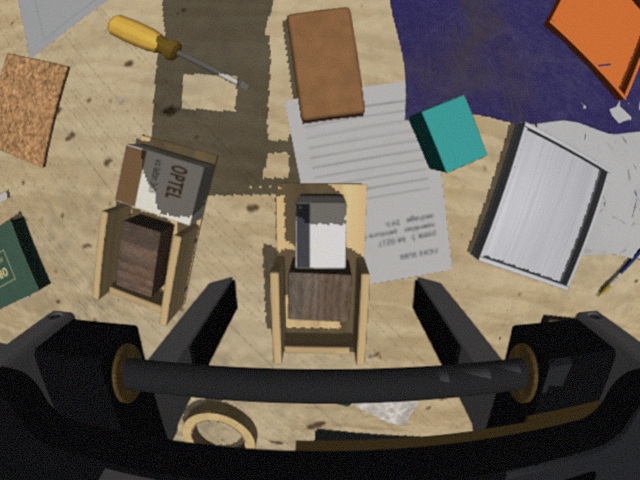

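The wrist view shows the white carton at (320,232), with the block behind it at (321,295) between the cheeks. The tool is aligned with the carton, so I'll go down and grip it.

```bash
python3 -m creep '{"slide":[[0.3,-0.3,-3],[0,0,-4],[0,0,-4],[0,0,-3.2],[0,0,-2],[0,0,-2],[0,0,0],[0,0,0]],"turn":[0,0,0,0,0,0,0,0],"claw":[1,1,1,1,1,1,1,1]}' 15; python3 -m creep '{"slide":[[0,0,0],[0,0,0],[0,0,0],[0,0,0],[0,0,0],[0,0,0],[0,0,0],[0,0,0]],"turn":[0,0,0,0,0,0,0,0],"claw":[0.3,0.3,0.3,0.3,0.3,0.3,0.3,0.3]}' 15
```

```text
clock: 3.28
eef_pos: [545.2, 52.4, 223.7]
eef_rot: [-3.141, 0.001, -2.977]
wrist_force: [1.2, -0.6, -0.4]
finger_gap: 94.1
finger_force: 0.0
clock: 4.28
eef_pos: [545.2, 51.9, 222.7]
eef_rot: [-3.142, 0.0, -2.977]
wrist_force: [-0.4, -0.1, 0.6]
finger_gap: 44.9
finger_force: 15.0
```

```bash
python3 -m creep '{"slide":[[0,0,1],[0,0,2],[0,0,3],[0,0,3],[0,0,2],[0,0,1.5],[-0.5,-2,0],[-0.9,-4,0]],"turn":[0,0,0,0,0,0,0,0],"claw":[0.3,0.3,0.3,0.3,0.3,0.3,0.3,0.3]}' 20; python3 -m creep '{"slide":[[-1,-5,0],[-1,-5,0],[-1,-5,0],[-1.1,-5,0],[-1.1,-5,0],[-1.1,-4.6,0],[-1,-3.2,0],[-0.9,-2,0]],"turn":[-0.05,-0.05,-0.05,-0.05,-0.05,-0.05,-0.06,0],"claw":[0.3,0.3,0.3,0.3,0.3,0.3,0.3,0.3]}'; python3 -m creep '{"slide":[[0,0,0],[0,0,0],[0,0,0]],"turn":[0,0,0],"claw":[0.3,0.3,0.3]}'
python3 - <<'E'
from h import *
s=manip.read_state();print(s["clock"],np.round(s["eef_pos"],1),np.round(s["eef_rot"],3),s["finger_gap"])
im,d,c=cloud("wrist");P=wworld(d,c);cv2.imwrite("pics/w2.png",im[...,::-1])
for q in("mat","carton"):
    for r in manip.cut_out(q,"wrist"):
        p=P[r["mask"]];p=p[~np.isnan(p[:,0])];print(q,round(r["score"],2),np.round(r["position"]),len(p),np.round(np.median(p,0),1),np.round(p[:,2].min()),[np.round(a,1) for a in cv2.minAreaRect(p[:,:2].astype(np.float32))])
E
```

```text
clock: 5.28
eef_pos: [530.6, -8.8, 347.0]
eef_rot: [3.141, -0.001, -2.976]
wrist_force: [1.3, 0.2, -1.7]
finger_gap: 44.8
finger_force: 20.0
clock: 6.28
eef_pos: [447.8, -357.8, 346.7]
eef_rot: [3.141, -0.001, 2.945]
wrist_force: [-0.8, 1.0, -1.5]
finger_gap: 45.0
finger_force: 20.0
clock: 6.65
eef_pos: [449.5, -355.2, 347.7]
eef_rot: [3.141, -0.0, 2.947]
wrist_force: [0.1, -0.4, -1.7]
finger_gap: 44.9
finger_force: 20.0
6.65 [ 449.5 -355.2  347.7] [ 3.141 -0.     2.947] 44.872076283184924
mat 0.59 [326. 204.] 12353 [ 423.1 -350.4    8. ] -1.0 [array([ 442.5, -354.5]), array([133.2, 112.6]), np.float64(78.7)]
carton 0.58 [326. 299.] 14667 [ 435.3 -353.1  191. ] -1.0 [array([ 503.3, -366.6]), array([107.9, 170.8]), np.float64(78.7)]
```

View pics/w2.png

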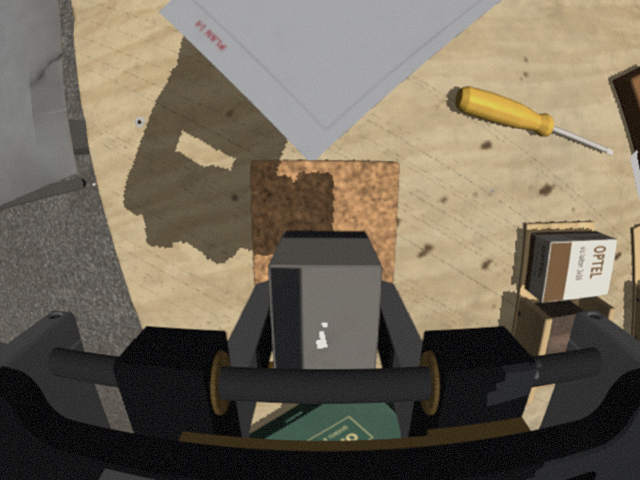

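The carton is held upright at (325,300), and the mat at (325,220) lies square beneath it. Lowering now.

```bash
python3 -m creep '{"slide":[[0,0,-2],[0,0,-3],[0,0,-3],[0,0,-2],[0,0,-1.3],[0,0,-0.5],[0,0,-0.2],[0,0,0]],"turn":[0,0,0,0,0,0,0,0],"claw":[0.3,0.3,0.3,0.3,0.3,0.3,0.3,0.3]}'; python3 -m creep '{"slide":[[0,0,-0.1],[0,0,-0.1],[0,0,-0.1],[0,0,0],[0,0,0]],"turn":[0,0,0,0,0],"claw":[0.3,0.3,0.3,0.3,0.3]}'
```

```text
clock: 7.8
eef_pos: [449.2, -356.1, 228.2]
eef_rot: [-3.141, 0.001, 2.946]
wrist_force: [-0.7, 0.4, -1.1]
finger_gap: 45.1
finger_force: 20.0
clock: 8.43
eef_pos: [449.1, -356.1, 224.6]
eef_rot: [3.142, -0.0, 2.946]
wrist_force: [0.2, -0.5, -1.2]
finger_gap: 45.0
finger_force: 20.0
```

```bash
python3 -m creep '{"slide":[[0,0,-0.05],[0,0,0],[0,0,0]],"turn":[0,0,0],"claw":[0.3,0.3,0.3]}'
```

```text
clock: 8.8
eef_pos: [449.2, -356.0, 224.6]
eef_rot: [-3.142, 0.0, 2.946]
wrist_force: [-2.2, 1.8, 6.3]
finger_gap: 44.8
finger_force: 20.0
```

```bash
python3 -m creep '{"slide":[[0,0,0],[0,0,0],[0,0,0],[0,0,0],[0,0,0],[0,0,2],[0,0,4],[0,0,4]],"turn":[0,0,0,0,0,0,0,0],"claw":[0.55,0.65,0.75,0.85,0.85,0.85,0.85,0.85]}'; python3 -m creep '{"slide":[[0,0,4],[0,0,3],[1,2.5,1],[2,5,0],[2,5,0],[2,5,0],[2,5,0],[2,5,0]],"turn":[0,0,-0.05,-0.15,-0.15,-0.15,-0.15,-0.15],"claw":[0.85,0.85,0.85,0.85,0.85,0.85,0.85,0.85]}'; python3 -m creep '{"slide":[[1.4,5,0],[1,5,0],[0.8,3,0],[0.5,1.2,0],[0,0,0],[0,0,0]],"turn":[-0.15,-0.15,-0.14,0,0,0],"claw":[0.85,0.85,0.85,0.85,0.85,0.85]}'
python3 - <<'E'
from h import *
im,d,c=cloud("top");P=world(d,c);cv2.imwrite("pics/t2.png",im[...,::-1])
for r in manip.cut_out("carton","top"):
    p=P[r["mask"]];z=p[:,2];t=p[z>np.percentile(z,80)-4];print(round(r["score"],2),np.round(r["position"]),np.round(np.percentile(z,80),1),[np.round(a,1) for a in cv2.minAreaRect(t[:,:2].astype(np.float32))])
E
```

```text
clock: 9.8
eef_pos: [449.1, -356.0, 325.2]
eef_rot: [3.141, -0.0, 2.946]
wrist_force: [-0.2, 0.4, 0.0]
finger_gap: 79.7
finger_force: 0.0
clock: 10.8
eef_pos: [559.5, -79.3, 404.3]
eef_rot: [3.141, 0.0, 2.141]
wrist_force: [1.1, 0.1, 0.2]
finger_gap: 80.0
finger_force: 0.0
clock: 11.55
eef_pos: [596.1, 59.8, 404.1]
eef_rot: [-3.141, 0.0, 1.706]
wrist_force: [-0.0, -0.8, 0.4]
finger_gap: 79.7
finger_force: 0.0
0.68 [478. 243.] nan [array([0., 0.]), array([0., 0.]), np.float64(0.0)]
```

```bash
python3 - <<'E'
from h import *
im,d,c=cloud("scene");P=world(d,c)
for r in manip.cut_out("carton","scene"):
    p=P[r["mask"]];z=p[:,2];h=np.nanpercentile(z,85);t=p[z>h-4];print(round(r["score"],2),np.round(r["position"]),round(h,1),[np.round(a,1) for a in cv2.minAreaRect(t[:,:2].astype(np.float32))])
im,d,c=cloud("wrist");P=wworld(d,c);cv2.imwrite("pics/w3.png",im[...,::-1]);np.savez("w3",im=im,P=P)
for r in manip.cut_out("block","wrist"):
    p=P[r["mask"]];p=p[~np.isnan(p[:,0])];z=p[:,2];h=np.percentile(z,80);t=p[abs(z-h)<3]
    print(round(r["score"],2),np.round(r["position"]),len(t),round(h,1),[np.round(a,1) for a in cv2.minAreaRect(t[:,:2].astype(np.float32))])
E
```

```text
0.97 [265. 217.] 62.5 [array([430.1, 153.9]), array([66.6, 45.2]), np.float64(32.9)]
0.93 [440. 305.] 70.1 [array([ 447.5, -356.6]), array([46.3, 64.1]), np.float64(80.0)]
0.67 [340. 225.] 3422 56.5 [array([608.8,  60.1]), array([50.2, 60.1]), np.float64(7.1)]
```

View pics/w3.png

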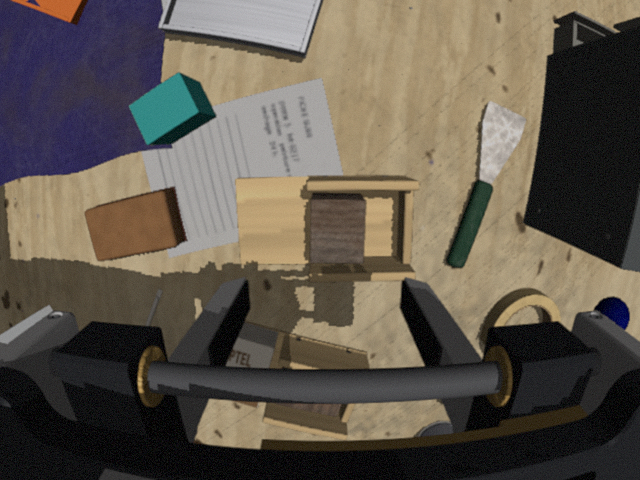

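The carton stands upright on the mat, with its top centre at about (448,-357). In the wrist view the block is at (338,228), with free floor in front and behind. I'll align, narrow the fingers and go down.

```bash
python3 -m creep '{"slide":[[1.25,0,-2],[0,0,-4],[0,0,-4],[0,0,-2],[0,0,0],[0,0,0],[0,0,0]],"turn":[-0.01,0,0,0,0,0,0],"claw":[0.78,0.78,0.78,0.78,0.78,0.78,0.78]}'; python3 - <<'E'
from h import *
s=manip.read_state();print(np.round(s["eef_pos"],1),s["eef_rot"][2],s["finger_gap"])
im,d,c=cloud("wrist");P=wworld(d,c)
for r in manip.cut_out("block","wrist"):
    p=P[r["mask"]];p=p[~np.isnan(p[:,0])];z=p[:,2];h=np.percentile(z,80);t=p[abs(z-h)<3]
    print(round(r["score"],2),np.round(r["position"]),len(t),round(h,1),[np.round(a,1) for a in cv2.minAreaRect(t[:,:2].astype(np.float32))])
E
```

```text
clock: 12.72
eef_pos: [608.8, 60.9, 285.4]
eef_rot: [3.14, 0.0, 1.696]
wrist_force: [0.2, -0.6, 0.1]
finger_gap: 73.6
finger_force: 0.0
[608.8  60.9 285.4] 1.6958593873703678 73.58219002491147
0.96 [324. 265.] 7689 56.4 [array([608.6,  60.4]), array([50.5, 60.7]), np.float64(6.2)]
```

Well centred. Going down the last 71 mm and gripping.

```bash
python3 -m creep '{"slide":[[0,0,-2],[0,0,-2],[0,0,-1.5],[0,0,-1],[0,0,-0.6],[0,0,0],[0,0,0]],"turn":[0,0,0,0,0,0,0],"claw":[0.78,0.78,0.78,0.78,0.78,0.78,0.78]}'; python3 -m creep '{"slide":[[0,0,0],[0,0,0],[0,0,0],[0,0,0],[0,0,0],[0,0,0]],"turn":[0,0,0,0,0,0],"claw":[0.35,0.35,0.35,0.35,0.35,0.35]}' 20
```

```text
clock: 13.7
eef_pos: [608.8, 60.9, 213.7]
eef_rot: [3.141, 0.0, 1.696]
wrist_force: [-0.2, 0.3, -0.1]
finger_gap: 73.6
finger_force: 0.0
clock: 14.45
eef_pos: [608.7, 60.9, 213.3]
eef_rot: [3.141, 0.0, 1.696]
wrist_force: [-1.5, 0.3, 3.8]
finger_gap: 50.1
finger_force: 20.0
```

```bash
python3 -m creep '{"slide":[[0,0,1],[0,0,2],[0,0,3],[0,0,3],[0,0,2.5],[0,0,1.5],[-1,2,0],[-2,4,0]],"turn":[0,0,0,0,0,0,0,0],"claw":[0.35,0.35,0.35,0.35,0.35,0.35,0.35,0.35]}'; python3 -m creep '{"slide":[[-2.2,4.2,0],[-2.2,4.2,0],[-2.2,4.2,0],[-1.8,3.4,0],[-1.2,2.3,0],[0,0,0],[0,0,0],[0,0,0]],"turn":[-0.05,-0.05,-0.05,-0.05,-0.05,0,0,0],"claw":[0.35,0.35,0.35,0.35,0.35,0.35,0.35,0.35]}'
python3 - <<'E'
from h import *
im,d,c=cloud("wrist");P=wworld(d,c);cv2.imwrite("pics/w4.png",im[...,::-1])
for r in manip.cut_out("tray","wrist"):
    print(round(r["score"],2),np.round(r["position"]))
E
```

```text
clock: 15.45
eef_pos: [577.9, 121.5, 342.3]
eef_rot: [-3.14, 0.0, 1.694]
wrist_force: [0.6, 1.4, -0.5]
finger_gap: 50.0
finger_force: 20.0
clock: 16.45
eef_pos: [482.9, 303.3, 342.9]
eef_rot: [-3.141, 0.0, 1.445]
wrist_force: [-0.3, 0.2, -0.5]
finger_gap: 49.6
finger_force: 20.0
0.88 [326. 206.]
0.69 [ 69. 212.]
```

View pics/w4.png

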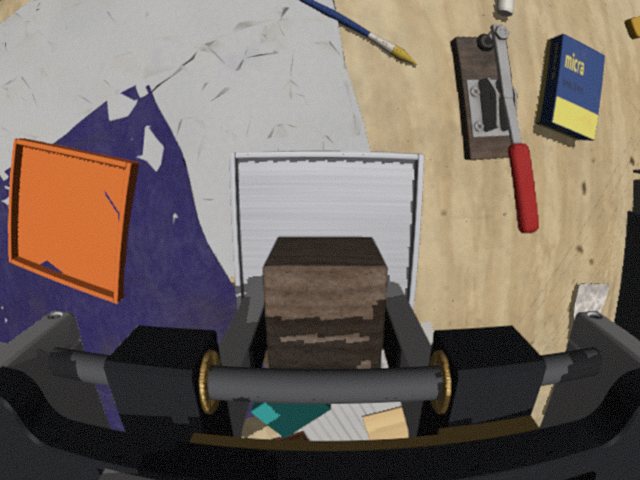

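The block is held level at (325,300), over the grey tray at (328,225) and square to it. Lowering.

```bash
python3 -m creep '{"slide":[[0,0,-2],[0,0,-3],[0,0,-3],[0,0,-2],[0,0,-1.3],[0,0,-0.6],[0,0,-0.3],[0,0,0]],"turn":[0,0,0,0,0,0,0,0],"claw":[0.35,0.35,0.35,0.35,0.35,0.35,0.35,0.35]}'; python3 -m creep '{"slide":[[0,0,-0.1],[0,0,-0.1],[0,0,-0.1],[0,0,-0.05],[0,0,0],[0,0,0]],"turn":[0,0,0,0,0,0],"claw":[0.35,0.35,0.35,0.35,0.35,0.35]}'
```

```text
clock: 17.55
eef_pos: [482.7, 304.0, 221.6]
eef_rot: [3.141, -0.0, 1.446]
wrist_force: [0.6, 0.7, -1.7]
finger_gap: 50.1
finger_force: 20.0
clock: 18.3
eef_pos: [482.6, 304.0, 217.7]
eef_rot: [3.142, -0.0, 1.446]
wrist_force: [0.0, 0.1, -1.1]
finger_gap: 50.3
finger_force: 20.0
```

```bash
python3 -m creep '{"slide":[[0,0,-0.05],[0,0,0],[0,0,0]],"turn":[0,0,0],"claw":[0.35,0.35,0.35]}'
```

```text
clock: 18.68
eef_pos: [482.7, 304.0, 217.3]
eef_rot: [3.141, -0.0, 1.446]
wrist_force: [-0.1, -0.3, 1.6]
finger_gap: 49.5
finger_force: 20.0
```

```bash
python3 -m creep '{"slide":[[0,0,-0.03],[0,0,0],[0,0,0],[0,0,0],[0,0,0],[0,0,0],[0,0,2],[0,0,4]],"turn":[0,0,0,0,0,0,0,0],"claw":[0.35,0.35,0.6,0.7,0.8,0.8,0.8,0.8]}'; python3 -m creep '{"slide":[[0,0,4],[0,0,4],[-2,-3,3],[-4,-4,0],[-4,-4,0],[-4,-4,0],[0,0,0],[0,0,0]],"turn":[0,0,0,0,0,0,0,0],"claw":[0.8,0.8,0.8,0.8,0.8,0.8,0.8,0.8]}'
python3 - <<'E'
from h import *
for n in("scene","top"):
    im,d,c=cloud(n);P=world(d,c);cv2.imwrite(f"pics/end_{n}.png",im[...,::-1])
    for q in("block","carton"):
        for r in manip.cut_out(q,n):
            p=P[r["mask"]];p=p[~np.isnan(p[:,0])];
            if len(p)<20: continue
            z=p[:,2];h=np.percentile(z,85);t=p[z>h-4];print(n,q,round(r["score"],2),np.round(r["position"]),round(h,1),[np.round(a,1) for a in cv2.minAreaRect(t[:,:2].astype(np.float32))])
E
```

```text
clock: 19.68
eef_pos: [482.4, 303.8, 276.2]
eef_rot: [-3.139, 0.002, 1.446]
wrist_force: [0.4, -0.6, 0.9]
finger_gap: 75.3
finger_force: 0.0
clock: 20.68
eef_pos: [343.0, 154.1, 387.3]
eef_rot: [3.14, -0.001, 1.445]
wrist_force: [-0.1, 0.4, -0.6]
finger_gap: 75.2
finger_force: 0.0
scene block 0.57 [237. 192.] 62.1 [array([415.6, 229.9]), array([265. ,  61.4]), np.float64(48.6)]
scene carton 0.85 [265. 219.] 62.3 [array([430.5, 152.8]), array([59.8, 43.7]), np.float64(31.0)]
scene carton 0.44 [237. 202.] 22.1 [array([476.5, 252.5]), array([249. , 165.2]), np.float64(83.6)]
top block 0.6 [194. 229.] 62.3 [array([481.2, 303.2]), array([60.2, 49.5]), np.float64(82.8)]
top carton 0.77 [482. 245.] 70.1 [array([ 448. , -354.7]), array([46. , 60.5]), np.float64(79.7)]
```

View pics/end_scene.png

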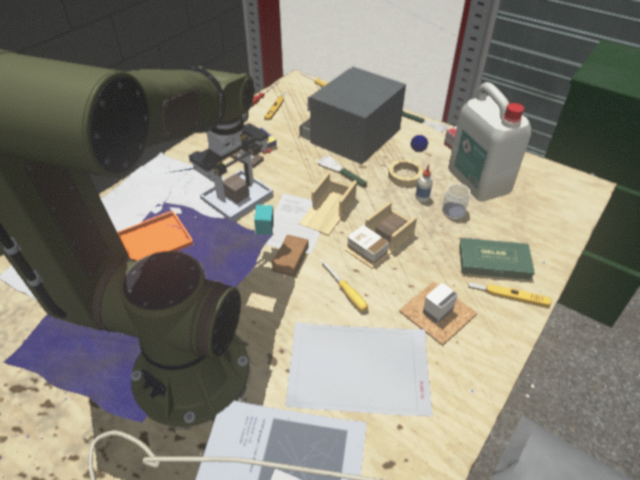

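The final picture shows the block flat in the grey tray at (236,190), the carton upright on the mat at (440,300), and the gripper clear of both.

```bash
python3 -c "
from cell import manip
print(manip.sign_off())"
```

```text
the job is handed in; nothing more can be done
None
```

The job is handed in: the carton was moved first and stands upright on the cork mat, the block lies flat in the grey tray, and the last clock reading was about 21 s of the 64 s allowed.

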